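# Clamp a frame rail in the dowelling jig with its ratchet lever

## Robot

A 7-joint arm with a two-finger parallel gripper is mounted at the origin on the work surface. World frame = base frame: x ahead of the robot, y to its left, z up, the work surface at z = 0. Lengths are in m, angles in degrees, forces in N, time in s.
With the tool pointing down it reaches from about 0.4 to 0.85 m from the base axis. Payload 4.5 kg.
Tool frame: the origin (TCP) lies at the very end of the fingers, on their centre line; the grasp point (between the pads) lies 19 mm behind it (robot.grip_depth is the distance from the TCP to the grasp point, in m); z points along the fingers, y is the line along which they close (so a half turn about z gives the same grasp; the last joint's range is limited). The gripper opens to 85 mm and grips with 20 to 120 N. Pads are 22 mm wide; open, the fingers measure 114 mm over their backs; the gripper's body (76 mm by 85 mm) begins 54 mm behind the grasp point. The pads swing forward as they close: fully open they stand 13 mm farther back than shut.
Start: joints at [68.743, 39.483, -11.15, 89.685, 9.013, 51.709, -12.324], TCP at [0.246, -0.575, 0.231] pointing down, gripper open.
Joint ranges: [-172.22, 172.22], [-26.19, 119.32], [-84.43, 86.54], [7.71, 146.69], [-57.33, 237.33], [2.42, 119.75], [-152.13, 152.13]. Speed limits (degrees/s): [147.25, 147.25, 180, 180, 180, 180, 180].

## Interface

Orientations are given as [roll, pitch, yaw] about the fixed x, y, z axes, in that order (R = Rz(yaw) Ry(pitch) Rx(roll)).
In Python, from bench import robot gives the robot as it stands. The module is installed in compiled form; this text tells all that it offers.
- The arm moves only by the tool drive_tool, never from a script. Its argument "rows" is a list of rows, each an object with "delta_pos": the shift along the tool's x, y, z each as a share of 30 cm, from -1 to 1, a list of three; "turn": the turn about the tool's z as a share of 180 degrees, from -1 to 1; "hand": the opening, from -1 (shut) to 1 (fully open). A call has exactly 10 rows; each row shifts and turns the commanded pose from where the row before left it, along the tool's axes as they then stand; what a row does not reach is not made up. A row lasts 1/8 s, in which the tool goes at most 62.5 mm and 10.7 degrees, less where a joint would pass 70% of its speed; a pose out of reach is approached as far as the arm can. A call with a number of a shift or a turn outside -1 to 1 is refused whole. A call with a gripper value outside its range is refused whole. The fingers move at their own pace and stop on an object; the grip force is fixed at half the most. Time passes only in rows, so rows that do not move let the fingers close, or fill a call up. It gives the time, the measured TCP pose, the force, the opening and the grip force at its end, in the units of the state.
- robot.read_state(): the state, without advancing time (a new reading comes with each control period).
- robot.capture(name): name is "side" or "top"; returns the picture (420x560x3 uint8, red, green, blue); there is no depth.
- robot.get_calibration(name): a dict with "mtx" (3x3 intrinsics, pixels), "rvec" (rotation vector, rad) and "tvec" (3), from world to camera coordinates, as OpenCV has them. Camera axes: x right, y down, z forward; pixel columns grow to the right and rows downward; lengths in m; the calibration is good to about 2 mm. A picture is of the moment at which its call begins. get_calibration takes no time and is no camera call.
- robot.finish_job(): hands the job in; it is judged then, once.
The state is a dict: "time": time; "q": joint angles; "qvel": joint speeds; "tau": joint torques, N m; "eef_pos": TCP position; "eef_rot": TCP orientation; "force": force on the tool from outside, world axes, zero at the start; "torque": the same for the moment, N m; "gripper_width": finger opening in m; "gripper_force": force on a finger pad.
Only numpy, scipy, OpenCV 4.12 (cv2) and the standard library are available. Lean on these libraries where they do the work, as an engineer would, in place of code of your own. Each camera call takes 0.05 s, during which the arm holds its last target. There are 200 camera calls.

## Task

Get the pine rail ready for end drilling: push it along its guides until its end is fully home against the jig's bush plate, then clamp it there by turning the orange-knobbed lever clockwise (seen from above). The lever meets a stud before the clamp is tight, so lift it off its serrations, swing it back, let it drop fully in again and turn on until it is firm, about 12 N at the knob; much over 15 N there bruises the soft wood. Leave the lever down on its serrations, let go, and leave the other things on the bench alone.

Things in the scene. Friction and masses are not known exactly. Their poses are not given: they have to be found in the camera images.
- jig: The dowelling jig, fixed to the bench: plywood board 250 x 240 x 18 mm with two dark side guides (tops 32 mm over the bench, 48 mm apart inside) and a bridge clamp. Origin: on the bench, under the clamp spindle's axis; x along the guides to the bush plate, away from the robot; y to the left; z up. The board reaches from x = -130 to +120 mm.
- bush_plate (a point): Aluminium bush plate that stops the rail: 92 mm wide, 12 mm thick, top 62 mm over the bench. The point is on its near face, at x = +60 mm of the jig, 28 mm over the bench.
- bridge (a point): Top of the grey bridge bar on the spindle's axis, 82 mm over the bench. The bar is 34 mm wide (x), 154 mm long (y), 23 mm thick, on two upright studs. Turning the spindle takes about 3 N at the lever's knob until the pad bears on the rail, then 8 N, climbing by about 1.7 N per 5 degrees. 10 to 15 N is a good clamp, over 16 N bruises the rail. The thread keeps what is tightened.
- stud_left (a point): Top of the left threaded stud, 12 mm thick, at y = +62 mm of the jig, 152 mm over the bench. The lever's arm (lifted or not) runs against it when the lever points to 102 degrees, counted anticlockwise from the jig's +x.
- stud_right (a point): Top of the right stud, at y = -62 mm, like the left one. The arm runs against it when the lever points to 258 degrees. So the lever swings only on the robot's side, between 102 and 258 degrees (180 is straight towards the robot).
- rail: Pine rail to clamp, 230 mm long (its x), 45 mm wide, 20 mm thick, about 0.1 kg, on the board between the guides with 1.5 mm play each side, passing under the bridge. Origin: centre of its underside, 18 mm over the bench. Fully home, its origin is at x = -55 mm of the jig; at the start it lies 8 to 22 mm short of the plate.
- rail_near_end (a point): Middle of the rail's near end face, 28 mm over the bench. It stands out 40 mm or more beyond the board's near edge, so fingertips can come down behind it and push it along the jig's +x; it slides with 1 to 2 N.
- pad: Black rubber swivel pad under the bridge, 28 mm across, on the spindle's axis. Origin: centre of its underside, 1.3 to 2.3 mm above the rail at the start (rail top 38 mm over the bench). The spindle lowers it by 6 mm a turn, 85 to 135 degrees before it bears on the rail: always more than the lever can turn before it meets the left stud.
- lever_grip (a point): Centre of the orange ball knob, 24 mm across, at the end of the lever's arm (13 mm thick, 9 mm next to the knob); 95 mm from the spindle's axis and 140 mm over the bench with the lever down. Its x points outward along the arm, z up. At the start the lever points to 122 to 203 degrees (counted as at the studs). Clockwise from above, towards the left stud, tightens.
- lever_hub (a point): Top of the lever's black hub (42 mm across) on the axis, 132 mm over the bench, lever down. Down, 12 serrations (one each 30 degrees, 2 degrees of play) lock it to the spindle. Lifted by over 8 mm (stop at 12 mm; 4 to 6 N) it swings freely, the spindle stays. Let go it springs down, slipping up to 15 degrees into a gap; sometimes it perches 8 mm high until nudged round.
- spare_rail: Bystander: another pine rail of the same size, lying on the bench to the right of the jig. Origin: centre of its underside.
- dowel_pot: Bystander: small white pot, 34 mm across, 34 mm high, on the far left corner of the jig's board. Origin: centre of its underside.
- depth_collar: Bystander: small steel ring, 24 mm across, 12 mm high, on the far right corner of the jig's board. Origin: centre of its underside.
- glue: Bystander: white glue bottle, 52 mm across, 115 mm high. Origin: centre of its underside.
- cup_a: Bystander: paper cup, 70 mm across, 75 mm high. Origin: centre of its underside.
- jar: Bystander: amber glass jar, 68 mm across, 85 mm high. Origin: centre of its underside.
- tape: Bystander: roll of brown tape lying flat, 104 mm across, 48 mm high. Origin: centre of its underside.
- mallet: Bystander: mallet with wooden handle, 260 mm long, lying to the left. Origin: on its underside near the middle.
Not all that is in view belongs to the job. What is shaped like the rail but green or purple is not meant.

How it is judged:
By the outcome, as a careful person would: the job done as asked, in the order asked, and still so for the second after the job is handed in, with the robot touching nothing.
It also fails if it takes over 72 s, if anything falls off the work surface, if the arm or the gripper's body presses on something with over 40 N, if the wrist force passes 120 N, or if a joint passes its speed limit or range.

## Working session

There is one attempt and no reset: what is moved stays moved. The work goes in short steps, Python scripts to look and compute and a tool call to move; the robot and the scene stay as the last step left them, time stands still between calls to the robot, and variables do not carry over. Pictures are saved under pics/ and viewed, at most 10 in all, crops included, and the job is handed in when it is done.

Besides the shell and the picture viewer there is one more tool, called after "Emit:" as a command line: name --argument value ..., lists and objects as JSON in quotes. drive_tool: Moves the arm, as the interface text tells. Its arguments: {"type":"object","properties":{"rows":{"type":"array","items":{"type":"object","properties":{"delta_pos":{"type":"array","items":{"type":"number"}},"turn":{"type":"number"},"hand":{"type":"number"}}}}},"required":["rows"]}

```bash
mkdir -p pics; cat > h.py <<'E'
import numpy as np, cv2
from bench import robot
def cal(n):
    c=robot.get_calibration(n); K=np.array(c["mtx"],float); R=cv2.Rodrigues(np.array(c["rvec"],float))[0]; t=np.array(c["tvec"],float).ravel(); return K,R,t
def ray(n,u,v):
    K,R,t=cal(n); d=R.T@np.linalg.inv(K)@np.array([u,v,1.]); return -R.T@t,d
def onz(n,u,v,z):
    o,d=ray(n,u,v); return o+d*(z-o[2])/d[2]
def proj(n,p):
    K,R,t=cal(n); q=K@(R@np.array(p,float)+t); return q[:2]/q[2]
def snap(n,f):
    im=robot.capture(n); cv2.imwrite("pics/"+f,im[:,:,::-1]); return im
def two(a,b):
    o1,d1=ray("side",*a); o2,d2=ray("top",*b)
    A=np.stack([d1,-d2],1); s=np.linalg.lstsq(A,o2-o1,rcond=None)[0]
    p,q=o1+s[0]*d1,o2+s[1]*d2; return (p+q)/2,np.linalg.norm(p-q)
def blobs(im,lo,hi,amin=40):
    m=cv2.inRange(cv2.cvtColor(im,cv2.COLOR_RGB2HSV),lo,hi)
    n,_,s,c=cv2.connectedComponentsWithStats(m)
    return [(c[i].round(1),s[i]) for i in range(1,n) if s[i][4]>amin]
E
python3 - <<'E'
from h import *
a=snap("side","s0.png");b=snap("top","t0.png")
print(robot.read_state())
for n,i in(("side",a),("top",b)):
    print(n,cal(n)[1].round(2).tolist(),ray(n,0,0)[0])
    for x in blobs(i,(4,170,150),(18,255,255)): print(x)
E
```

```text
{'time': 0.1, 'q': array([ 68.74401425,  39.53005915, -11.14623789,  89.73935721,
         9.01199428,  51.70621645, -12.32256332]), 'qvel': array([ 0.05248511, -0.16335837,  0.00667089, -0.03772232,  0.01477391,
        0.01231599, -0.07312117]), 'tau': array([-4.41515091e-03, -5.40604091e+01, -1.27136193e+00, -1.58985418e+01,
        9.46561602e-03,  4.43896555e-03, -4.38529597e-06]), 'eef_pos': array([ 0.24588846, -0.57397657,  0.2305443 ]), 'eef_rot': array([-1.79906299e+02,  5.07915510e-03,  2.31991939e+01]), 'force': array([ 0.02623328,  0.88143368, -0.29505893]), 'torque': array([ 0.01232057, -0.01692002, -0.02102348]), 'gripper_force': 0.0, 'gripper_width': 0.08568958632238068}
side [[-0.98, -0.21, 0.02], [-0.13, 0.53, -0.84], [0.17, -0.82, -0.55]] [0.29420827 1.28560422 0.9769029 ]
top [[-0.01, -1.0, 0.01], [-0.99, 0.01, -0.13], [0.13, -0.01, -0.99]] [0.42289561 0.00313416 1.16337451]
(array([321.4, 200. ]), array([318, 196,   8,   9,  53], dtype=int32))
(array([454.3, 284.3]), array([449, 281,  11,   8,  68], dtype=int32))
```

View pics/s0.png

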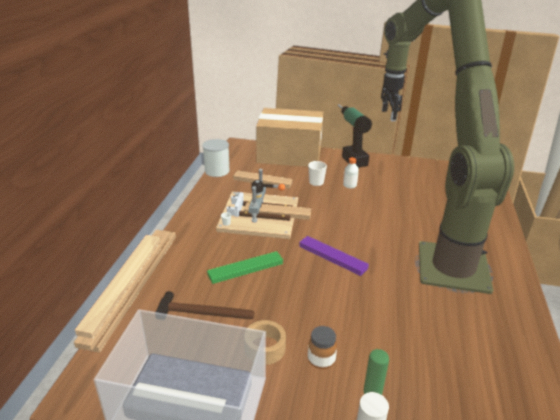

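View pics/t0.png

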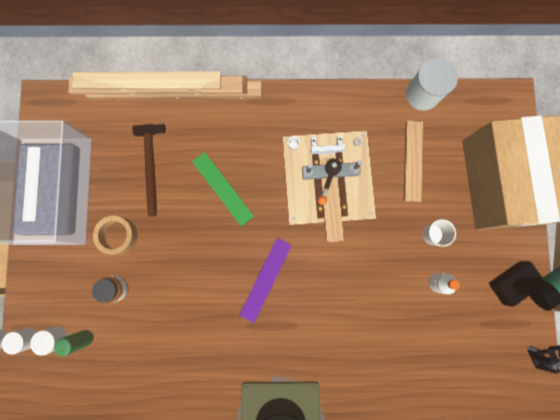

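The top view shows the jig at about (330,178) with the orange knob at (322,200) and the rail's near end at (335,240). The side view shows the knob at (282,187) and the rail end at (309,212).
Rail candidates are the pine rail in the guides (334,225), the spare pine rail (414,160), the green one (222,188) and the purple one (266,280). I choose the one in the guides. For orange, the knob is at (322,200) and the glue cap at (454,284), so I choose the first.

```bash
python3 - <<'E'
from h import *
a=cv2.imread("pics/s0.png");b=cv2.imread("pics/t0.png")
A=cv2.resize(a[155:245,205:325],None,fx=5,fy=5,interpolation=cv2.INTER_CUBIC)[:, :]
B=cv2.resize(b[125:250,275:385],None,fx=4.5,fy=4.5,interpolation=cv2.INTER_CUBIC)
cv2.imwrite("pics/cs.png",A);cv2.imwrite("pics/ct.png",B)
for x in blobs(a[:,:,::-1],(0,150,120),(18,255,255),8):
  if 240<x[0][0]<330 and 150<x[0][1]<230: print(x)
print(onz("top",321.9,200.5,.14), two((282,187),(321.9,200.5)))
print(onz("top",334,168,.132))
E
```

```text
(array([281.2, 187.1]), array([278, 184,   7,   7,  36], dtype=int32))
[ 0.56834479 -0.10749662  0.14      ] (array([ 0.56671743, -0.10670238,  0.14783416]), np.float64(0.0010246625112513336))
[ 0.65203476 -0.14056049  0.132     ]
```

View pics/cs.png

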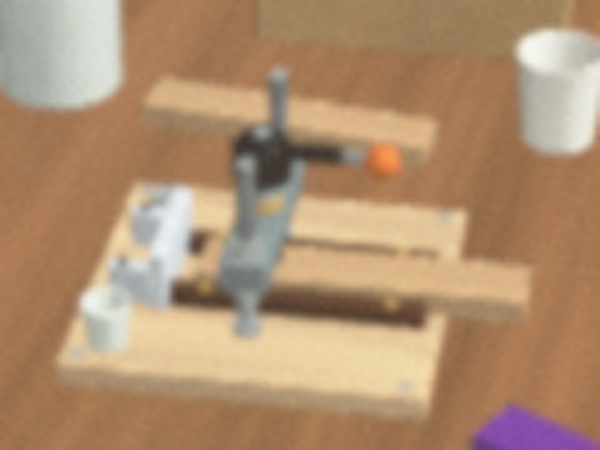

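View pics/ct.png

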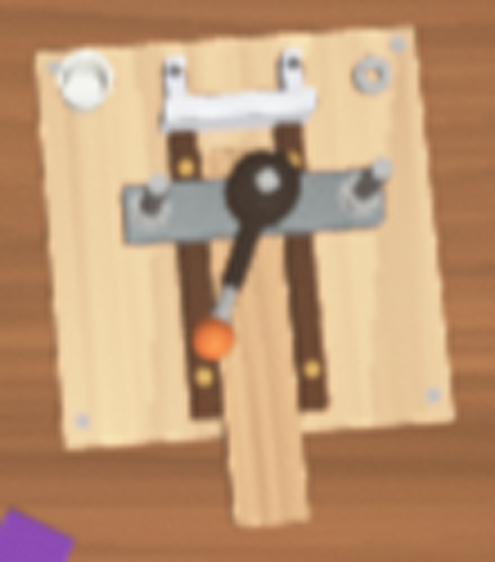

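The crops confirm it. The pine rail lies in the dark guides with its near end at crop (273,522), the knob is at (214,340), the hub is at (262,190), and the studs' tops are at (158,187) and (382,167).

```bash
python3 - <<'E'
from h import *
T=lambda x,y,z: onz("top",275+(x+.5)/4.5-.5,125+(y+.5)/4.5-.5,z)
c=[T(*p,.018) for p in((37,52),(415,27),(453,420),(65,448))]
for p in c: print(p.round(4))
ax=(c[0]+c[1]-c[2]-c[3]);ay=(c[0]+c[3]-c[1]-c[2])
y1=np.degrees(np.arctan2(ax[1],ax[0]));y2=np.degrees(np.arctan2(-ay[0],ay[1]));yaw=(y1+y2)/2
print("yaw",y1,y2,np.linalg.norm(ax)/2,np.linalg.norm(ay)/2)
u=np.array([np.cos(np.radians(yaw)),np.sin(np.radians(yaw)),0]);v=np.array([-u[1],u[0],0])
o=sum(c)/4+u*.005;print("origin board",o)
h=T(262,190,.132);print("hub",h, "studs mid",(T(158,183,.152)+T(382,165,.152))/2, T(158,183,.152),T(382,165,.152))
print("bridge",sum(T(*p,.082) for p in((124,186),(385,175),(385,222),(125,243)))/4)
e=(T(237,526,.038)+T(310,519,.038))/2;print("end",e)
k=T(214,340,.14);
for q in(o,h):
  d=k-q; print("lever ang",np.degrees(np.arctan2(d@v,d@u))%360,np.hypot(d@u,d@v))
d=e-o;print("end in jig",d@u,d@v,"rail x", d@u+.115)
E
```

```text
[ 0.77   -0.0139  0.018 ]
[ 0.785  -0.2522  0.018 ]
[ 0.5362 -0.2669  0.018 ]
[ 0.5206 -0.0291  0.018 ]
yaw 3.427926935885868 3.687258763736364 0.24956285736411274 0.23858087910574993
origin board [ 0.65794147 -0.14022916  0.018     ]
hub [ 0.65505368 -0.13768846  0.132     ] studs mid [ 0.65951925 -0.13964198  0.152     ] [ 0.65479792 -0.07784773  0.152     ] [ 0.66424059 -0.20143623  0.152     ]
bridge [ 0.65648063 -0.14010394  0.082     ]
end [ 0.4734587  -0.15258843  0.038     ]
lever ang 156.58702601755502 0.094378049303059
lever ang 157.47595814183362 0.09080991955958537
end in jig -0.18489417423936305 -0.0008879593569579016 rail x -0.06989417423936305
```

```bash
cat >> h.py <<'E'
YAW=3.55; O=np.array([.6577,-.1401,0]); cy,sy=np.cos(np.radians(YAW)),np.sin(np.radians(YAW))
def J(x,y,z): return O+np.array([cy*x-sy*y,sy*x+cy*y,z])
def inj(p): d=np.array(p)-O; return np.array([cy*d[0]+sy*d[1],-sy*d[0]+cy*d[1],d[2]])
def to(p,yaw):  # total shares
    s=robot.read_state(); r=np.radians(s["eef_rot"]); w=r[2]; d=np.array(p)-s["eef_pos"]
    x=np.array([np.cos(w),np.sin(w),0]);y=np.array([np.sin(w),-np.cos(w),0])
    dy=(yaw-s["eef_rot"][2]+180)%360-180
    print("shares",np.round([d@x/.3,d@y/.3,-d[2]/.3],4),"turn",round(-dy/180,4),"mm",(d*1e3).round(1))
E
python3 - <<'E'
from h import *
to(J(-.215,-.001,.10),YAW)
E
```

```text
shares [ 1.1554 -1.0264  0.4351] turn 0.1092 mm [ 197.3  419.6 -130.5]
```

Emit:
drive_tool --rows '[{"delta_pos":[0.144,-0.128,0.02],"turn":0,"hand":-1},{"delta_pos":[0.144,-0.128,0.02],"turn":0,"hand":-1},{"delta_pos":[0.144,-0.128,0.02],"turn":0,"hand":-1},{"delta_pos":[0.144,-0.128,0.02],"turn":0,"hand":-1},{"delta_pos":[0.144,-0.128,0.02],"turn":0,"hand":-1},{"delta_pos":[0.144,-0.128,0.02],"turn":0,"hand":-1},{"delta_pos":[0.144,-0.128,0.02],"turn":0,"hand":-1},{"delta_pos":[0.144,-0.128,0.02],"turn":0,"hand":-1},{"delta_pos":[0,0,0.13],"turn":0.0546,"hand":-1},{"delta_pos":[0,0,0.13],"turn":0.0546,"hand":-1}]'

```text
time: 1.35
eef_pos: [0.4438, -0.1551, 0.1045]
eef_rot: [180.0, -0.1, 3.4]
force: [-0.3, 0.8, -1.2]
gripper_width: -0.0
gripper_force: 0.0
```

```bash
python3 - <<'E'
from h import *
s=robot.read_state();print(s["eef_pos"],s["eef_rot"],s["qvel"].round(1),s["gripper_width"],s["force"]);to(J(-.208,-.001,.022),YAW)
im=snap("top","t1.png");im2=snap("side","s1.png")
A=cv2.resize(im2[150:250,215:365],(600,400));B=cv2.resize(im[150:300,275:425],(400,400))
cv2.imwrite("pics/c1.png",cv2.cvtColor(np.hstack([cv2.resize(A,(400,267)).copy(),cv2.resize(B,(400,267))]),cv2.COLOR_RGB2BGR))
print("expected tip px",proj("side",s["eef_pos"]),proj("top",s["eef_pos"]))
E
```

```text
[ 0.44375184 -0.1550968   0.10453928] [ 1.79966058e+02 -8.79108397e-02  3.36253391e+00] [-10.9  36.5  19.4  12.7 -28.3 -49.2 -48.7] -4.442534242661596e-05 [-0.3216349   0.81176213 -1.18211322]
shares [ 0.0215 -0.0025  0.2751] turn -0.001 mm [  6.4   1.1 -82.5]
expected tip px [320.06305605 195.39491707] [340.29642015 251.32155356]
```

View pics/c1.png

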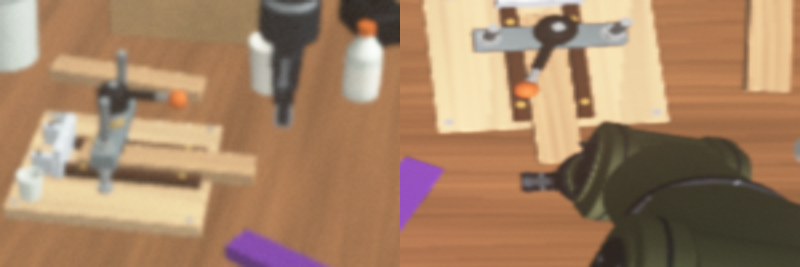

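The gripper's tip is at side (321,196) as computed, behind the rail's end. I go down and push.

Emit:
drive_tool --rows '[{"delta_pos":[0.0,0,0.06],"turn":0,"hand":-1},{"delta_pos":[0.0,0,0.06],"turn":0,"hand":-1},{"delta_pos":[0,0,0.06],"turn":0,"hand":-1},{"delta_pos":[0,0,0.06],"turn":0,"hand":-1},{"delta_pos":[0.01,0,0.03],"turn":0,"hand":-1},{"delta_pos":[0.01,0,0],"turn":0,"hand":-1},{"delta_pos":[0.01,0,0],"turn":0,"hand":-1},{"delta_pos":[0.01,0,0],"turn":0,"hand":-1},{"delta_pos":[0.01,0,0],"turn":0,"hand":-1},{"delta_pos":[0.01,0,0],"turn":0,"hand":-1}]'

```text
time: 2.7
eef_pos: [0.4611, -0.1549, 0.0245]
eef_rot: [180.0, -0.0, 3.5]
force: [0.2, 0.8, -0.3]
gripper_width: -0.0003
gripper_force: 0.0
```

```bash
python3 - <<'E'
from h import *
s=robot.read_state();print(inj(s["eef_pos"]),s["eef_rot"],s["force"]);to(J(-.181,-.001,.022),YAW)
E
```

```text
[-0.19714211 -0.00260049  0.02447501] [ 1.79992697e+02 -1.50560977e-02  3.54863480e+00] [ 0.17577858  0.78358108 -0.26420264]
shares [ 0.0538 -0.0053  0.0083] turn -0.0 mm [16.   2.6 -2.5]
```

Emit:
drive_tool --rows '[{"delta_pos":[0.005,0,0],"turn":0,"hand":-1},{"delta_pos":[0.005,0,0],"turn":0,"hand":-1},{"delta_pos":[0.005,0,0],"turn":0,"hand":-1},{"delta_pos":[0.005,0,0],"turn":0,"hand":-1},{"delta_pos":[0.005,0,0],"turn":0,"hand":-1},{"delta_pos":[0.005,0,0],"turn":0,"hand":-1},{"delta_pos":[0.004,0,0],"turn":0,"hand":-1},{"delta_pos":[0.003,0,0],"turn":0,"hand":-1},{"delta_pos":[0.003,0,0],"turn":0,"hand":-1},{"delta_pos":[0.003,0,0],"turn":0,"hand":-1}]'

```text
time: 3.95
eef_pos: [0.4738, -0.1541, 0.0243]
eef_rot: [180.0, -0.0, 3.5]
force: [-0.1, 0.3, -1.1]
gripper_width: 0.0002
gripper_force: 0.2
```

Emit:
drive_tool --rows '[{"delta_pos":[0.003,0,0],"turn":0,"hand":-1},{"delta_pos":[0.003,0,0],"turn":0,"hand":-1},{"delta_pos":[0.003,0,0],"turn":0,"hand":-1},{"delta_pos":[0.003,0,0],"turn":0,"hand":-1},{"delta_pos":[0.003,0,0],"turn":0,"hand":-1},{"delta_pos":[0.003,0,0],"turn":0,"hand":-1},{"delta_pos":[0.003,0,0],"turn":0,"hand":-1},{"delta_pos":[0.003,0,0],"turn":0,"hand":-1},{"delta_pos":[0.002,0,0],"turn":0,"hand":-1},{"delta_pos":[0.002,0,0],"turn":0,"hand":-1}]'

```text
time: 5.2
eef_pos: [0.478, -0.1538, 0.0243]
eef_rot: [-180.0, 0.4, 3.5]
force: [-9.3, -1.5, 7.1]
gripper_width: -0.0002
gripper_force: 4.2
```

```bash
python3 - <<'E'
from h import *
s=robot.read_state();print(inj(s["eef_pos"]),s["force"])
im=snap("top","t2.png");im2=snap("side","s2.png")
A=cv2.resize(im2[165:240,215:325],(400,273),interpolation=cv2.INTER_CUBIC);B=cv2.resize(im[140:260,290:390],(400,480),interpolation=cv2.INTER_CUBIC)
A=np.vstack([A,np.zeros((207,400,3),np.uint8)])
cv2.imwrite("pics/c2.png",np.hstack([A,B])[:,:,::-1])
E
```

```text
[-0.1802199  -0.00251721  0.02426588] [-9.3095823  -1.46549552  7.09438477]
```

View pics/c2.png

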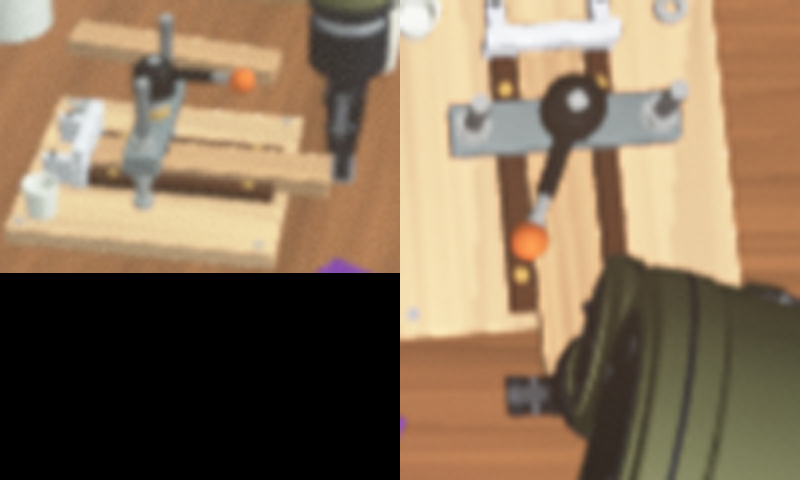

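The view shows the rail's end in contact with the fingers at crop (333,175), stalled at 9 N at the expected home position. The knob is unmoved at top crop (529,241). I back off and go above the knob.

Emit:
drive_tool --rows '[{"delta_pos":[-0.03,0,0],"turn":0,"hand":-1},{"delta_pos":[-0.01,0,-0.12],"turn":0,"hand":-1},{"delta_pos":[0,0,-0.14],"turn":0,"hand":-1},{"delta_pos":[0,0,-0.14],"turn":0,"hand":-1},{"delta_pos":[0,0,-0.14],"turn":0,"hand":-1},{"delta_pos":[0,0,-0.14],"turn":0,"hand":0},{"delta_pos":[0.17,-0.067,0],"turn":0,"hand":1},{"delta_pos":[0.17,-0.067,0],"turn":0,"hand":1},{"delta_pos":[0,0,0],"turn":0.058,"hand":1},{"delta_pos":[0,0,0],"turn":0.058,"hand":1}]'

```text
time: 6.55
eef_pos: [0.5709, -0.1071, 0.2282]
eef_rot: [-179.9, -0.1, -17.6]
force: [-0.3, 0.0, 0.6]
gripper_width: 0.0853
gripper_force: 0.0
```

```bash
python3 - <<'E'
from h import *
s=robot.read_state();print(inj(s["eef_pos"]),s["eef_rot"],s["force"],s["gripper_width"]);to(J(-.0872,.0377,.119),YAW-23.4)
E
```

```text
[-0.08455135  0.03826396  0.22821896] [-1.79949688e+02 -1.45907254e-01 -1.75825660e+01] [-0.33389445  0.01307867  0.5651022 ] 0.08530526573827478
shares [-0.0076  0.0049  0.3641] turn 0.0126 mm [  -2.6   -0.7 -109.2]
```

Emit:
drive_tool --rows '[{"delta_pos":[-0.007,0.005,0.06],"turn":0.0126,"hand":1},{"delta_pos":[0,0,0.08],"turn":0,"hand":1},{"delta_pos":[0,0,0.08],"turn":0,"hand":1},{"delta_pos":[0,0,0.08],"turn":0,"hand":1},{"delta_pos":[0,0,0.06],"turn":0,"hand":1},{"delta_pos":[0,0,0],"turn":0,"hand":0},{"delta_pos":[0,0,0],"turn":0,"hand":-1},{"delta_pos":[0,0,0],"turn":0,"hand":-1},{"delta_pos":[0,0,0],"turn":0,"hand":-1},{"delta_pos":[0,0,0],"turn":0,"hand":-1}]'

```text
time: 7.8
eef_pos: [0.5674, -0.1085, 0.1209]
eef_rot: [-180.0, -0.1, -19.6]
force: [-0.3, 1.2, 2.3]
gripper_width: 0.0213
gripper_force: 58.5
```

```bash
cat >> h.py <<'E'
def lev():
    s=robot.read_state(); p=inj(s["eef_pos"]); th=np.degrees(np.arctan2(p[1],p[0]))%360
    t=np.radians(th+YAW+90); tv=np.array([np.cos(t),np.sin(t),0])  # anticlockwise
    print("th %.1f R %.1f z %.1f yaw-th %.1f w %.1f gf %.0f  Ftan(acw on tool) %.1f Frad %.1f Fz %.1f M %s"%(th,1e3*np.hypot(p[0],p[1]),1e3*p[2],(s["eef_rot"][2]-YAW-th+540)%360-180+0,1e3*s["gripper_width"],s["gripper_force"],s["force"]@tv,s["force"]@np.array([tv[1],-tv[0],0]),s["force"][2],s["torque"].round(2)),"t",s["time"])
E
python3 -c "
from h import *
lev()"
```

```text
th 157.2 R 95.6 z 120.9 yaw-th 179.7 w 21.3 gf 58  Ftan(acw on tool) -1.0 Frad 0.6 Fz 2.3 M [ 0.17 -0.02  0.02] t 7.8
```

Emit:
drive_tool --rows '[{"delta_pos":[0.001,-0.025,0],"turn":0.025,"hand":-1},{"delta_pos":[0.001,-0.025,0],"turn":0.025,"hand":-1},{"delta_pos":[0.001,-0.025,0],"turn":0.025,"hand":-1},{"delta_pos":[0.001,-0.025,0],"turn":0.025,"hand":-1},{"delta_pos":[0.001,-0.025,0],"turn":0.025,"hand":-1},{"delta_pos":[0.001,-0.025,0],"turn":0.025,"hand":-1},{"delta_pos":[0.001,-0.025,0],"turn":0.025,"hand":-1},{"delta_pos":[0.001,-0.025,0],"turn":0.025,"hand":-1},{"delta_pos":[0.001,-0.025,0],"turn":0.025,"hand":-1},{"delta_pos":[0,0,0],"turn":0,"hand":-1}]'

```text
time: 9.05
eef_pos: [0.6086, -0.0575, 0.1196]
eef_rot: [179.9, 0.1, -60.0]
force: [-1.8, 0.8, -2.4]
gripper_width: 0.0212
gripper_force: 58.9
```

```bash
python3 -c "
from h import *
lev()"
```

```text
th 117.2 R 96.1 z 119.6 yaw-th 179.3 w 21.2 gf 59  Ftan(acw on tool) 1.1 Frad 1.6 Fz -2.4 M [0.16 0.19 0.16] t 9.05
```

Emit:
drive_tool --rows '[{"delta_pos":[0.0005,-0.0155,0],"turn":0.0155,"hand":-1},{"delta_pos":[0.0005,-0.0155,0],"turn":0.0155,"hand":-1},{"delta_pos":[0.0005,-0.0155,0],"turn":0.0155,"hand":-1},{"delta_pos":[0.0005,-0.0155,0],"turn":0.0155,"hand":-1},{"delta_pos":[0,0,0],"turn":0,"hand":-1},{"delta_pos":[0,0,-0.01],"turn":0,"hand":-1},{"delta_pos":[0,0,-0.01],"turn":0,"hand":-1},{"delta_pos":[0,0,-0.01],"turn":0,"hand":-1},{"delta_pos":[0,0,-0.005],"turn":0,"hand":-1},{"delta_pos":[0,0,0],"turn":0,"hand":-1}]'

```text
time: 10.3
eef_pos: [0.6263, -0.0504, 0.1306]
eef_rot: [180.0, -0.0, -71.3]
force: [-0.5, 1.8, -7.6]
gripper_width: 0.0209
gripper_force: 59.1
```

```bash
python3 -c "
from h import *
lev()"
```

```text
th 105.7 R 95.0 z 130.6 yaw-th 179.5 w 20.9 gf 59  Ftan(acw on tool) -0.2 Frad 1.8 Fz -7.6 M [ 0.32  0.14 -0.04] t 10.3
```

Emit:
drive_tool --rows '[{"delta_pos":[0.0039,0.0495,0],"turn":-0.05,"hand":-1},{"delta_pos":[0.0039,0.0495,0],"turn":-0.05,"hand":-1},{"delta_pos":[0.0039,0.0495,0],"turn":-0.05,"hand":-1},{"delta_pos":[0.0039,0.0495,0],"turn":-0.05,"hand":-1},{"delta_pos":[0.0039,0.0495,0],"turn":-0.05,"hand":-1},{"delta_pos":[0.0039,0.0495,0],"turn":-0.05,"hand":-1},{"delta_pos":[0.0039,0.0495,0],"turn":-0.05,"hand":-1},{"delta_pos":[0.0039,0.0495,0],"turn":-0.05,"hand":-1},{"delta_pos":[0.0039,0.0495,0],"turn":-0.05,"hand":-1},{"delta_pos":[0.0039,0.0495,0],"turn":-0.05,"hand":-1}]'

```text
time: 11.55
eef_pos: [0.5709, -0.1713, 0.131]
eef_rot: [179.8, -0.4, 19.0]
force: [7.6, 3.8, -14.9]
gripper_width: 0.0209
gripper_force: 59.1
```

```bash
python3 -c "
from h import *
lev();print(robot.read_state()['q'].round(0))"
```

```text
th 196.2 R 92.3 z 131.0 yaw-th 179.3 w 20.9 gf 59  Ftan(acw on tool) -1.0 Frad -8.5 Fz -14.9 M [ 0.63 -1.49  0.09] t 11.55
[ 15.  45.  -5. 101.   6.  35. -65.]
```

The knob is pulling the tool inward by about 8 N, so I shift the command a little inward and down before going on.

Emit:
drive_tool --rows '[{"delta_pos":[0.004,0,0.001],"turn":0,"hand":-1},{"delta_pos":[0.004,0,0.001],"turn":0,"hand":-1},{"delta_pos":[0,0,0.001],"turn":0,"hand":-1},{"delta_pos":[0,0,0],"turn":0,"hand":-1},{"delta_pos":[0,0,0],"turn":0,"hand":-1},{"delta_pos":[0,0,0],"turn":0,"hand":-1},{"delta_pos":[0,0,0],"turn":0,"hand":-1},{"delta_pos":[0,0,0],"turn":0,"hand":-1},{"delta_pos":[0,0,0],"turn":0,"hand":-1},{"delta_pos":[0,0,0],"turn":0,"hand":-1}]'

```text
time: 12.8
eef_pos: [0.5701, -0.1702, 0.1301]
eef_rot: [179.9, -0.1, 18.7]
force: [4.9, 0.7, -9.9]
gripper_width: 0.0213
gripper_force: 59.6
```

```bash
python3 -c "
from h import *
lev()"
```

```text
th 195.4 R 92.6 z 130.1 yaw-th 179.8 w 21.3 gf 60  Ftan(acw on tool) 1.0 Frad -4.8 Fz -9.9 M [ 0.09 -0.93 -0.06] t 12.8
```

Emit:
drive_tool --rows '[{"delta_pos":[0.005,0.0413,0],"turn":-0.0417,"hand":-1},{"delta_pos":[0.005,0.0413,0],"turn":-0.0417,"hand":-1},{"delta_pos":[0.005,0.0413,0],"turn":-0.0417,"hand":-1},{"delta_pos":[0.005,0.0413,0],"turn":-0.0417,"hand":-1},{"delta_pos":[0,0,0],"turn":0,"hand":-1},{"delta_pos":[0,0,0],"turn":0,"hand":-1},{"delta_pos":[0,0,0],"turn":0,"hand":-1},{"delta_pos":[0,0,0],"turn":0,"hand":-1},{"delta_pos":[0,0,0],"turn":0,"hand":-1},{"delta_pos":[0,0,0],"turn":0,"hand":-1}]'

```text
time: 14.05
eef_pos: [0.5981, -0.2101, 0.1298]
eef_rot: [-180.0, 0.1, 48.7]
force: [-2.0, -1.9, -6.0]
gripper_width: 0.0211
gripper_force: 59.9
```

```bash
python3 -c "
from h import *
lev()"
```

```text
th 226.0 R 91.9 z 129.8 yaw-th 179.2 w 21.1 gf 60  Ftan(acw on tool) -0.3 Frad 2.7 Fz -6.0 M [-0.41  0.38  0.01] t 14.05
```

Emit:
drive_tool --rows '[{"delta_pos":[-0.002,-0.002,0.01],"turn":0,"hand":-1},{"delta_pos":[-0.002,0,0.01],"turn":0,"hand":-1},{"delta_pos":[0,0,0.01],"turn":0,"hand":-1},{"delta_pos":[0,0,0.004],"turn":0,"hand":-1},{"delta_pos":[0,0,0],"turn":0,"hand":-1},{"delta_pos":[0,0,0],"turn":0,"hand":-1},{"delta_pos":[0,0,0],"turn":0,"hand":-1},{"delta_pos":[0,0,0],"turn":0,"hand":-1},{"delta_pos":[0,0,0],"turn":0,"hand":-1},{"delta_pos":[0,0,0],"turn":0,"hand":-1}]'

```text
time: 15.3
eef_pos: [0.5978, -0.2113, 0.1204]
eef_rot: [179.9, 0.1, 48.7]
force: [-2.8, -4.6, 0.3]
gripper_width: 0.0215
gripper_force: 60.4
```

```bash
python3 -c "
from h import *
lev()"
```

```text
th 226.4 R 93.1 z 120.4 yaw-th 178.8 w 21.5 gf 60  Ftan(acw on tool) 0.8 Frad 5.3 Fz 0.3 M [-0.75  0.53  0.09] t 15.3
```

Emit:
drive_tool --rows '[{"delta_pos":[0,0,0],"turn":0,"hand":0},{"delta_pos":[0,0,0],"turn":0,"hand":0},{"delta_pos":[0,0,0],"turn":0,"hand":0},{"delta_pos":[0,0,0],"turn":0,"hand":0},{"delta_pos":[0,0,0],"turn":0,"hand":0},{"delta_pos":[0,0,0],"turn":0,"hand":0},{"delta_pos":[0,0,0],"turn":0,"hand":0},{"delta_pos":[0,0,0],"turn":0,"hand":0},{"delta_pos":[0,0,0],"turn":0,"hand":0},{"delta_pos":[0,0,0],"turn":0,"hand":0}]'

```text
time: 16.55
eef_pos: [0.5977, -0.2101, 0.1197]
eef_rot: [180.0, -0.0, 48.8]
force: [-0.4, 0.4, -0.2]
gripper_width: 0.0429
gripper_force: 0.0
```

```bash
python3 - <<'E'
from h import *
lev()
s=robot.read_state()["eef_pos"];print(s)
for d in (0,):
  im=snap("top","t3.png");im2=snap("side","s3.png")
  print([x for x in blobs(im,(0,150,120),(18,255,255),8) if 290<x[0][0]<390 and 130<x[0][1]<240])
  print([x for x in blobs(im2,(0,150,120),(18,255,255),8) if 230<x[0][0]<330 and 150<x[0][1]<230])
A=cv2.resize(im2[150:230,215:325],(400,291),interpolation=cv2.INTER_CUBIC);B=cv2.resize(im[140:240,290:390],(400,400),interpolation=cv2.INTER_CUBIC)
A=np.vstack([A,np.zeros((109,400,3),np.uint8)])
cv2.imwrite("pics/c3.png",np.hstack([A,B])[:,:,::-1])
E
```

```text
th 225.8 R 92.2 z 119.7 yaw-th 179.4 w 42.9 gf 0  Ftan(acw on tool) -0.6 Frad -0.0 Fz -0.2 M [-0.04  0.   -0.  ] t 16.55
[ 0.59770605 -0.21007003  0.11972509]
[]
[(array([278.4, 171. ]), array([276, 169,   5,   6,  20], dtype=int32))]
```

View pics/c3.png

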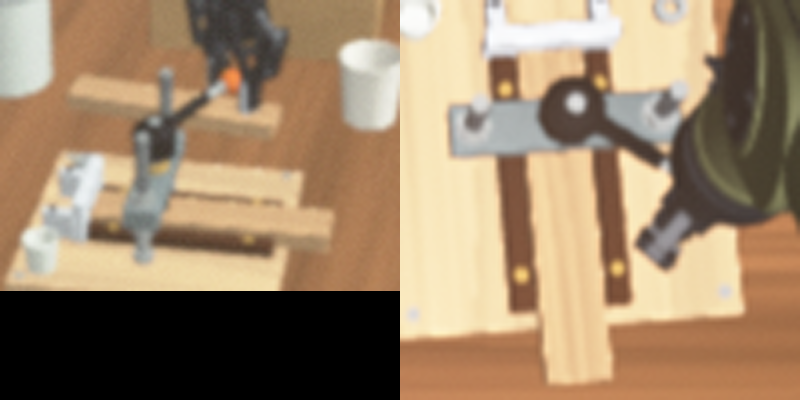

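The lever is in its lower position between the open fingers (knob at side crop (231,78)), and the rail is still home. I regrip and turn on.

Emit:
drive_tool --rows '[{"delta_pos":[-0.003,0.001,0],"turn":-0.007,"hand":-1},{"delta_pos":[0,0,0],"turn":0,"hand":-1},{"delta_pos":[0,0,0],"turn":0,"hand":-1},{"delta_pos":[0,0,0],"turn":0,"hand":-1},{"delta_pos":[0.001,-0.025,0],"turn":0.025,"hand":-1},{"delta_pos":[0.001,-0.025,0],"turn":0.025,"hand":-1},{"delta_pos":[0.001,-0.025,0],"turn":0.025,"hand":-1},{"delta_pos":[0.001,-0.025,0],"turn":0.025,"hand":-1},{"delta_pos":[0.0005,-0.0125,0],"turn":0.0125,"hand":-1},{"delta_pos":[0,0,0],"turn":0,"hand":-1}]'

```text
time: 17.9
eef_pos: [0.5755, -0.1858, 0.1199]
eef_rot: [180.0, 0.1, 29.7]
force: [0.4, -5.2, 3.8]
gripper_width: 0.0206
gripper_force: 58.7
```

```bash
python3 -c "
from h import *
lev()"
```

```text
th 205.5 R 94.0 z 119.9 yaw-th -179.3 w 20.6 gf 59  Ftan(acw on tool) 4.7 Frad 2.2 Fz 3.8 M [-1.   -0.21 -0.16] t 17.9
```

Emit:
drive_tool --rows '[{"delta_pos":[0.0008,-0.022,0],"turn":0.022,"hand":-1},{"delta_pos":[0.0008,-0.022,0],"turn":0.022,"hand":-1},{"delta_pos":[0.0008,-0.022,0],"turn":0.022,"hand":-1},{"delta_pos":[0.0003,-0.011,0],"turn":0.011,"hand":-1},{"delta_pos":[0.0003,-0.011,0],"turn":0.011,"hand":-1},{"delta_pos":[0,0,0],"turn":0,"hand":-1},{"delta_pos":[0,0,0],"turn":0,"hand":-1},{"delta_pos":[0,0,0],"turn":0,"hand":-1},{"delta_pos":[0,0,0],"turn":0,"hand":-1},{"delta_pos":[0,0,0],"turn":0,"hand":-1}]'

```text
time: 19.15
eef_pos: [0.5655, -0.1611, 0.1196]
eef_rot: [180.0, 0.1, 13.9]
force: [-0.5, -4.6, 4.2]
gripper_width: 0.0212
gripper_force: 58.8
```

```bash
python3 -c "
from h import *
lev()"
```

```text
th 189.3 R 94.5 z 119.6 yaw-th -179.0 w 21.2 gf 59  Ftan(acw on tool) 4.4 Frad 1.5 Fz 4.2 M [-1.13  0.12 -0.27] t 19.15
```

Emit:
drive_tool --rows '[{"delta_pos":[0.0001,-0.0055,0],"turn":0.0055,"hand":-1},{"delta_pos":[0.0001,-0.0055,0],"turn":0.0055,"hand":-1},{"delta_pos":[0.0001,-0.0055,0],"turn":0.0055,"hand":-1},{"delta_pos":[0.0001,-0.0055,0],"turn":0.0055,"hand":-1},{"delta_pos":[0.0001,-0.0055,0],"turn":0.0055,"hand":-1},{"delta_pos":[0.0001,-0.0055,0],"turn":0.0055,"hand":-1},{"delta_pos":[0.0001,-0.0055,0],"turn":0.0055,"hand":-1},{"delta_pos":[0.0001,-0.0055,0],"turn":0.0055,"hand":-1},{"delta_pos":[0.0001,-0.0055,0],"turn":0.0055,"hand":-1},{"delta_pos":[0,0,0],"turn":0,"hand":-1}]'

```text
time: 20.4
eef_pos: [0.5631, -0.1465, 0.1196]
eef_rot: [180.0, 0.1, 5.0]
force: [-1.0, -4.9, 4.1]
gripper_width: 0.0208
gripper_force: 58.8
```

```bash
python3 -c "
from h import *
lev()"
```

```text
th 180.3 R 94.9 z 119.6 yaw-th -178.9 w 20.8 gf 59  Ftan(acw on tool) 4.8 Frad 1.3 Fz 4.1 M [-1.16  0.13 -0.3 ] t 20.4
```

Emit:
drive_tool --rows '[{"delta_pos":[0.0001,-0.0055,0],"turn":0.0055,"hand":-1},{"delta_pos":[0.0001,-0.0055,0],"turn":0.0055,"hand":-1},{"delta_pos":[0.0001,-0.0055,0],"turn":0.0055,"hand":-1},{"delta_pos":[0.0001,-0.0055,0],"turn":0.0055,"hand":-1},{"delta_pos":[0.0001,-0.0055,0],"turn":0.0055,"hand":-1},{"delta_pos":[0.0001,-0.0055,0],"turn":0.0055,"hand":-1},{"delta_pos":[0.0001,-0.0055,0],"turn":0.0055,"hand":-1},{"delta_pos":[0.0001,-0.0055,0],"turn":0.0055,"hand":-1},{"delta_pos":[0.0001,-0.0055,0],"turn":0.0055,"hand":-1},{"delta_pos":[0,0,0],"turn":0,"hand":-1}]'

```text
time: 21.65
eef_pos: [0.5629, -0.1316, 0.1195]
eef_rot: [180.0, 0.1, -3.9]
force: [-1.9, -5.0, 4.0]
gripper_width: 0.0206
gripper_force: 58.8
```

```bash
python3 -c "
from h import *
lev()"
```

```text
th 171.3 R 95.2 z 119.5 yaw-th -178.8 w 20.6 gf 59  Ftan(acw on tool) 5.2 Frad 1.4 Fz 4.0 M [-1.14  0.22 -0.28] t 21.65
```

Emit:
drive_tool --rows '[{"delta_pos":[0.0001,-0.0055,0],"turn":0.0055,"hand":-1},{"delta_pos":[0.0001,-0.0055,0],"turn":0.0055,"hand":-1},{"delta_pos":[0.0001,-0.0055,0],"turn":0.0055,"hand":-1},{"delta_pos":[0.0001,-0.0055,0],"turn":0.0055,"hand":-1},{"delta_pos":[0.0001,-0.0055,0],"turn":0.0055,"hand":-1},{"delta_pos":[0.0001,-0.0055,0],"turn":0.0055,"hand":-1},{"delta_pos":[0.0001,-0.0055,0],"turn":0.0055,"hand":-1},{"delta_pos":[0.0001,-0.0055,0],"turn":0.0055,"hand":-1},{"delta_pos":[0.0001,-0.0055,0],"turn":0.0055,"hand":-1},{"delta_pos":[0,0,0],"turn":0,"hand":-1}]'

```text
time: 22.9
eef_pos: [0.565, -0.1169, 0.1194]
eef_rot: [180.0, 0.1, -12.9]
force: [-1.5, -5.4, 3.8]
gripper_width: 0.0209
gripper_force: 58.8
```

```bash
python3 -c "
from h import *
lev()"
```

```text
th 162.4 R 95.6 z 119.4 yaw-th -178.8 w 20.9 gf 59  Ftan(acw on tool) 5.6 Frad 0.2 Fz 3.8 M [-1.11  0.26 -0.27] t 22.9
```

Emit:
drive_tool --rows '[{"delta_pos":[0.0001,-0.0055,0],"turn":0.0055,"hand":-1},{"delta_pos":[0.0001,-0.0055,0],"turn":0.0055,"hand":-1},{"delta_pos":[0.0001,-0.0055,0],"turn":0.0055,"hand":-1},{"delta_pos":[0.0001,-0.0055,0],"turn":0.0055,"hand":-1},{"delta_pos":[0.0001,-0.0055,0],"turn":0.0055,"hand":-1},{"delta_pos":[0.0001,-0.0055,0],"turn":0.0055,"hand":-1},{"delta_pos":[0.0001,-0.0055,0],"turn":0.0055,"hand":-1},{"delta_pos":[0.0001,-0.0055,0],"turn":0.0055,"hand":-1},{"delta_pos":[0,0,0],"turn":0,"hand":-1},{"delta_pos":[0,0,0],"turn":0,"hand":-1}]'

```text
time: 24.15
eef_pos: [0.5687, -0.1046, 0.1194]
eef_rot: [179.9, 0.1, -20.8]
force: [-1.5, -5.7, 4.5]
gripper_width: 0.0209
gripper_force: 58.8
```

```bash
python3 -c "
from h import *
lev()"
```

```text
th 154.7 R 95.8 z 119.4 yaw-th -179.0 w 20.9 gf 59  Ftan(acw on tool) 5.9 Frad -0.7 Fz 4.5 M [-1.21  0.35 -0.14] t 24.15
```

Emit:
drive_tool --rows '[{"delta_pos":[0.0001,-0.0055,0],"turn":0.007,"hand":-1},{"delta_pos":[0.0001,-0.0055,0],"turn":0.007,"hand":-1},{"delta_pos":[0.0001,-0.0055,0],"turn":0.007,"hand":-1},{"delta_pos":[0.0001,-0.0055,0],"turn":0.007,"hand":-1},{"delta_pos":[0.0001,-0.0055,0],"turn":0.007,"hand":-1},{"delta_pos":[0,0,0],"turn":0,"hand":-1},{"delta_pos":[0,0,0],"turn":0,"hand":-1},{"delta_pos":[0,0,0],"turn":0,"hand":-1},{"delta_pos":[0,0,0],"turn":0,"hand":-1},{"delta_pos":[0,0,0],"turn":0,"hand":-1}]'

```text
time: 25.4
eef_pos: [0.5719, -0.097, 0.1194]
eef_rot: [179.9, 0.1, -27.0]
force: [-2.4, -6.0, 4.9]
gripper_width: 0.021
gripper_force: 58.9
```

```bash
python3 -c "
from h import *
lev()"
```

```text
th 149.8 R 96.0 z 119.4 yaw-th 179.7 w 21.0 gf 59  Ftan(acw on tool) 6.4 Frad -0.5 Fz 4.9 M [-1.21  0.51  0.2 ] t 25.4
```

Emit:
drive_tool --rows '[{"delta_pos":[0.0001,-0.0055,0],"turn":0.005,"hand":-1},{"delta_pos":[0.0001,-0.0055,0],"turn":0.005,"hand":-1},{"delta_pos":[0.0001,-0.0055,0],"turn":0.005,"hand":-1},{"delta_pos":[0.0001,-0.0055,0],"turn":0.005,"hand":-1},{"delta_pos":[0,0,0],"turn":0,"hand":-1},{"delta_pos":[0,0,0],"turn":0,"hand":-1},{"delta_pos":[0,0,0],"turn":0,"hand":-1},{"delta_pos":[0,0,0],"turn":0,"hand":-1},{"delta_pos":[0,0,0],"turn":0,"hand":-1},{"delta_pos":[0,0,0],"turn":0,"hand":-1}]'

```text
time: 26.65
eef_pos: [0.5746, -0.0917, 0.1194]
eef_rot: [179.8, 0.2, -30.6]
force: [-4.1, -7.0, 5.3]
gripper_width: 0.021
gripper_force: 59.0
```

```bash
python3 -c "
from h import *
lev()"
```

```text
th 146.2 R 96.2 z 119.4 yaw-th 179.7 w 21.0 gf 59  Ftan(acw on tool) 8.1 Frad -0.0 Fz 5.3 M [-1.43  0.62  0.18] t 26.65
```

Emit:
drive_tool --rows '[{"delta_pos":[0.0001,-0.0055,0],"turn":0.004,"hand":-1},{"delta_pos":[0.0001,-0.0055,0],"turn":0.004,"hand":-1},{"delta_pos":[0.0001,-0.0055,0],"turn":0.004,"hand":-1},{"delta_pos":[0,0,0],"turn":0,"hand":-1},{"delta_pos":[0,0,0],"turn":0,"hand":-1},{"delta_pos":[0,0,0],"turn":0,"hand":-1},{"delta_pos":[0,0,0],"turn":0,"hand":-1},{"delta_pos":[0,0,0],"turn":0,"hand":-1},{"delta_pos":[0,0,0],"turn":0,"hand":-1},{"delta_pos":[0,0,0],"turn":0,"hand":-1}]'

```text
time: 27.9
eef_pos: [0.5766, -0.0882, 0.1193]
eef_rot: [179.8, 0.2, -32.8]
force: [-4.6, -7.7, 6.7]
gripper_width: 0.0213
gripper_force: 59.0
```

```bash
python3 -c "
from h import *
lev()"
```

```text
th 143.9 R 96.3 z 119.3 yaw-th 179.8 w 21.3 gf 59  Ftan(acw on tool) 9.0 Frad -0.2 Fz 6.7 M [-1.65  0.88  0.12] t 27.9
```

Emit:
drive_tool --rows '[{"delta_pos":[0.0001,-0.0055,0],"turn":0.004,"hand":-1},{"delta_pos":[0.0001,-0.0055,0],"turn":0.004,"hand":-1},{"delta_pos":[0.0001,-0.0055,0],"turn":0.004,"hand":-1},{"delta_pos":[0.0001,-0.0055,0],"turn":0.004,"hand":-1},{"delta_pos":[0,0,0],"turn":0,"hand":-1},{"delta_pos":[0,0,0],"turn":0,"hand":-1},{"delta_pos":[0,0,0],"turn":0,"hand":-1},{"delta_pos":[0,0,0],"turn":0,"hand":-1},{"delta_pos":[0,0,0],"turn":0,"hand":-1},{"delta_pos":[0,0,0],"turn":0,"hand":-1}]'

```text
time: 29.15
eef_pos: [0.5795, -0.0837, 0.1192]
eef_rot: [179.7, 0.2, -35.7]
force: [-5.2, -8.0, 7.1]
gripper_width: 0.021
gripper_force: 59.1
```

```bash
python3 -c "
from h import *
lev()"
```

```text
th 140.6 R 96.4 z 119.2 yaw-th -179.9 w 21.0 gf 59  Ftan(acw on tool) 9.5 Frad -0.5 Fz 7.1 M [-1.93  1.18  0.05] t 29.15
```

Emit:
drive_tool --rows '[{"delta_pos":[0,-0.0015,0],"turn":0.0015,"hand":-1},{"delta_pos":[0,-0.0015,0],"turn":0.0015,"hand":-1},{"delta_pos":[0,-0.0015,0],"turn":0.0015,"hand":-1},{"delta_pos":[0,-0.0015,0],"turn":0.0015,"hand":-1},{"delta_pos":[0,-0.0015,0],"turn":0.0015,"hand":-1},{"delta_pos":[0,-0.0015,0],"turn":0.0015,"hand":-1},{"delta_pos":[0,-0.0015,0],"turn":0.0015,"hand":-1},{"delta_pos":[0,-0.0015,0],"turn":0.0015,"hand":-1},{"delta_pos":[0,-0.0015,0],"turn":0.0015,"hand":-1},{"delta_pos":[0,-0.0015,0],"turn":0.0015,"hand":-1}]'

```text
time: 30.4
eef_pos: [0.582, -0.0802, 0.1192]
eef_rot: [179.6, 0.2, -38.4]
force: [-5.4, -8.4, 7.6]
gripper_width: 0.0214
gripper_force: 59.2
```

```bash
python3 -c "
from h import *
lev()"
```

```text
th 138.1 R 96.5 z 119.2 yaw-th 179.9 w 21.4 gf 59  Ftan(acw on tool) 9.9 Frad -0.9 Fz 7.6 M [-1.92  1.26  0.24] t 30.4
```

Emit:
drive_tool --rows '[{"delta_pos":[0,-0.0015,0],"turn":0.0015,"hand":-1},{"delta_pos":[0,-0.0015,0],"turn":0.0015,"hand":-1},{"delta_pos":[0,-0.0015,0],"turn":0.0015,"hand":-1},{"delta_pos":[0,-0.0015,0],"turn":0.0015,"hand":-1},{"delta_pos":[0,-0.0015,0],"turn":0.001,"hand":-1},{"delta_pos":[0,-0.0015,0],"turn":0.001,"hand":-1},{"delta_pos":[0,-0.0015,0],"turn":0.001,"hand":-1},{"delta_pos":[0,0,0],"turn":0,"hand":-1},{"delta_pos":[0,0,0],"turn":0,"hand":-1},{"delta_pos":[0,0,0],"turn":0,"hand":-1}]'

```text
time: 31.65
eef_pos: [0.5836, -0.078, 0.1191]
eef_rot: [179.6, 0.2, -40.1]
force: [-5.9, -8.7, 7.8]
gripper_width: 0.0211
gripper_force: 59.2
```

```bash
python3 -c "
from h import *
lev()"
```

```text
th 136.5 R 96.6 z 119.1 yaw-th 179.9 w 21.1 gf 59  Ftan(acw on tool) 10.4 Frad -1.1 Fz 7.8 M [-2.    1.38  0.13] t 31.65
```

Emit:
drive_tool --rows '[{"delta_pos":[0,-0.002,0],"turn":0.002,"hand":-1},{"delta_pos":[0,0,0],"turn":0,"hand":-1},{"delta_pos":[0,0,0],"turn":0,"hand":0.3},{"delta_pos":[0,0,0],"turn":0,"hand":0.3},{"delta_pos":[0,0,0],"turn":0,"hand":0.3},{"delta_pos":[0,0,0],"turn":0,"hand":0.3},{"delta_pos":[0,0,0],"turn":0,"hand":0.3},{"delta_pos":[0,0,-0.03],"turn":0,"hand":0.3},{"delta_pos":[0,0,-0.06],"turn":0,"hand":0.3},{"delta_pos":[0,0,-0.1],"turn":0,"hand":0.3}]'

```text
time: 32.9
eef_pos: [0.5876, -0.0744, 0.1771]
eef_rot: [179.9, 0.1, -40.3]
force: [1.4, 0.2, 0.1]
gripper_width: 0.0553
gripper_force: 0.0
```

Emit:
drive_tool --rows '[{"delta_pos":[-0.1,0,-0.1],"turn":0,"hand":0.3},{"delta_pos":[-0.15,0,-0.1],"turn":0,"hand":0.3},{"delta_pos":[-0.15,0,-0.05],"turn":0,"hand":0.3},{"delta_pos":[-0.15,0,0],"turn":0,"hand":0.3},{"delta_pos":[-0.1,0,0],"turn":0,"hand":0.3},{"delta_pos":[0,0,0],"turn":0,"hand":0.3},{"delta_pos":[0,0,0],"turn":0,"hand":0.3},{"delta_pos":[0,0,0],"turn":0,"hand":0.3},{"delta_pos":[0,0,0],"turn":0,"hand":0.3},{"delta_pos":[0,0,0],"turn":0,"hand":0.3}]'

```text
time: 34.15
eef_pos: [0.4398, 0.0514, 0.2516]
eef_rot: [180.0, -0.0, -40.4]
force: [0.2, 0.6, 0.3]
gripper_width: 0.0556
gripper_force: 0.0
```

```bash
python3 - <<'E'
from h import *
lev()
im=snap("top","t4.png");im2=snap("side","s4.png")
a=[x for x in blobs(im,(0,150,120),(18,255,255),8) if 290<x[0][0]<390 and 130<x[0][1]<240]
b=[x for x in blobs(im2,(0,150,120),(18,255,255),8) if 230<x[0][0]<330 and 150<x[0][1]<230]
print(a,b)
if a and b:
    p,e=two(b[0][0],a[0][0]);print("knob",p,e,"ref start knob",two((281.2,187.1),(321.4,200.0)))
    q=inj(onz("top",*a[0][0],.14));print(np.degrees(np.arctan2(q[1],q[0])))
A=cv2.resize(im2[150:240,205:325],(400,300),interpolation=cv2.INTER_CUBIC);B=cv2.resize(im[130:255,280:380],(400,500),interpolation=cv2.INTER_CUBIC)
A=np.vstack([A,np.zeros((200,400,3),np.uint8)])
cv2.imwrite("pics/c4.png",np.hstack([A,B])[:,:,::-1])
E
```

```text
th 135.1 R 290.1 z 251.6 yaw-th -179.1 w 55.6 gf 0  Ftan(acw on tool) -0.5 Frad 0.3 Fz 0.3 M [0.04 0.   0.  ] t 34.15
[(array([313.9, 196.1]), array([310, 192,   9,   9,  59], dtype=int32))] [(array([277. , 191.1]), array([274, 188,   7,   7,  37], dtype=int32))]
knob [ 0.57907606 -0.08779669  0.14124084] 0.00042098795230262727 ref start knob (array([ 0.56855859, -0.1054426 ,  0.14779488]), np.float64(0.0001471738911222707))
142.72603609890442
```

View pics/c4.png

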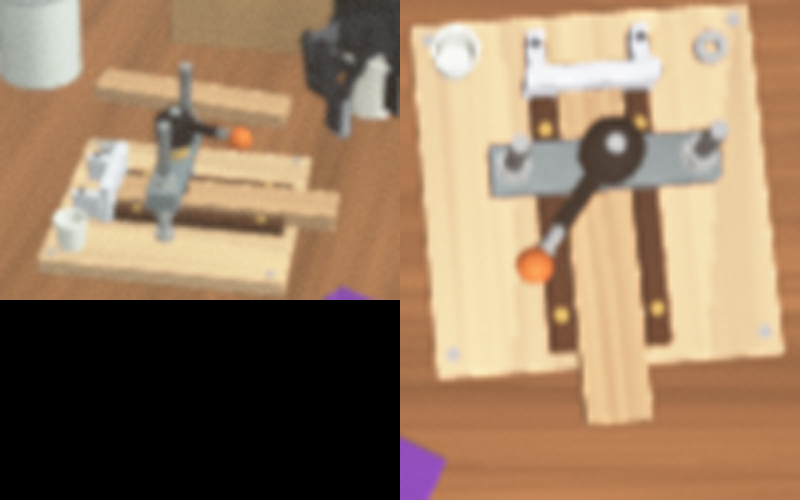

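The view shows the lever down and pointing to about 143 degrees (knob at top crop (535,266)), the rail home, and the bystanders untouched. The visible angle differs from the tool's 136.5, so I check the lever's height and how far it turned, using the earlier pictures.

```bash
python3 - <<'E'
from h import *
def dark(f,box):
    im=cv2.imread("pics/"+f); x0,y0,x1,y1=box; c=im[y0:y1,x0:x1]
    m=(c.max(2)<70).astype(np.uint8); n,l,s,ce=cv2.connectedComponentsWithStats(m)
    i=1+np.argmax(s[1:,4]); return (ce[i]+[x0,y0]).round(2),s[i]
for f in("s0.png","s2.png","s3.png","s4.png"): print(f,dark(f,(245,172,275,205)))
for f in("t0.png","t2.png","t3.png","t4.png"): print(f,dark(f,(318,150,350,182)))
for f,n in(("t0.png","top"),("t2.png","top"),("t4.png","top"),("s0.png","side"),("s2.png","side"),("s4.png","side")):
    im=cv2.imread("pics/"+f)[:,:,::-1]; print(f,[x[0] for x in blobs(im,(0,150,120),(18,255,255),8) if 240<x[0][0]<350 and 150<x[0][1]<220])
c=J(0,.001,0)
for th,z in((156.6,.14),(156.6,.148),(142.8,.14),(142.8,.148)):
    a=np.radians(th); p=J(.095*np.cos(a),.001+.095*np.sin(a),z); print(th,z,proj("side",p),proj("top",p))
E
```

```text
s0.png (array([260.43, 187.23]), array([12, 11, 12,  9, 35], dtype=int32))
s2.png (array([259.9 , 186.49]), array([ 8, 11, 17,  8, 39], dtype=int32))
s3.png (array([259.  , 190.37]), array([12, 16,  5,  5, 19], dtype=int32))
s4.png (array([260.25, 189.22]), array([12, 14, 10,  7, 32], dtype=int32))
t0.png (array([330.47, 166.92]), array([ 8, 10, 15, 22, 49], dtype=int32))
t2.png (array([330.5, 160. ]), array([12, 10,  2,  1,  2], dtype=int32))Traceback (most recent call last):
  File "<stdin>", line 7, in <module>
  File "<stdin>", line 5, in dark
    return _wrapfunc(a, 'argmax', axis=axis, out=out, **kwds)
    return bound(*args, **kwds)
ValueError: attempt to get argmax of an empty sequence
```

```bash
python3 - <<'E'
from h import *
for f,n in(("t0.png","top"),("t2.png","top"),("t4.png","top"),("s0.png","side"),("s2.png","side"),("s3.png","side"),("s4.png","side")):
    im=cv2.imread("pics/"+f)[:,:,::-1]; print(f,[x[0] for x in blobs(im,(0,150,120),(18,255,255),8) if 240<x[0][0]<350 and 150<x[0][1]<220])
for th,z in((156.6,.14),(156.6,.148),(142.8,.14),(142.8,.148)):
    a=np.radians(th); p=J(.095*np.cos(a),.001+.095*np.sin(a),z); print(th,z,proj("side",p),proj("top",p))
print(proj("side",J(0,0,.12)),proj("side",J(0,0,.13)))
a=cv2.imread("pics/s0.png")[165:215,235:295];b=cv2.imread("pics/s4.png")[165:215,235:295]
cv2.imwrite("pics/c5.png",np.hstack([cv2.resize(x,(400,333),interpolation=cv2.INTER_CUBIC) for x in(a,b)]))
E
```

```text
t0.png [array([321.4, 200.1])]
t2.png [array([321.4, 200.1])]
t4.png [array([313.9, 196.1])]
s0.png [array([281.2, 187.1])]
s2.png [array([281.3, 187. ])]
s3.png [array([278.4, 171. ])]
s4.png [array([277. , 191.1])]
156.6 0.14 [281.34239468 188.94245622] [321.63691514 200.5265138 ]
156.6 0.148 [281.39233563 186.85153288] [321.97741072 200.06617586]
142.8 0.14 [276.99927854 191.63619495] [313.33216897 196.47091546]
142.8 0.148 [277.03798932 189.53323571] [313.60819159 195.97982722]
[257.58748723 185.99948195] [257.57123001 183.45665814]
```

View pics/c5.png

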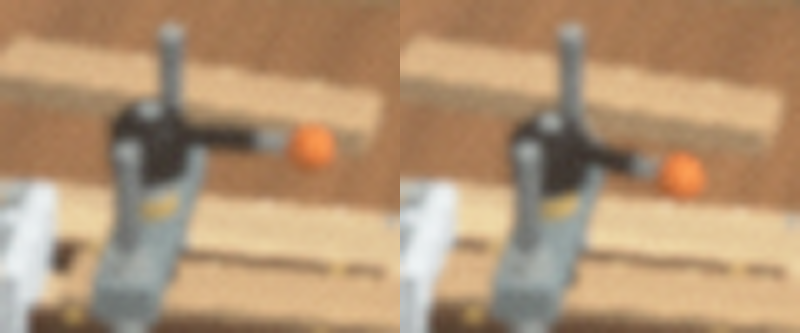

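```bash
python3 -c "
from bench import robot
print(robot.finish_job())"
```

```text
the job is handed in; nothing more can be done
None
```

The job is handed in: the rail is home against the bush plate and clamped at about 12 N at the knob, by my wrist-force estimate. The lever is down and let go. I did not re-check the clamp after letting go, when the lever showed about 143 degrees against the tool's 136.5 just before.

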